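# Sort the mixed bread rolls onto their trays

## Task

Sort the four loose rolls (two round, one long, one ring) from the bench into the baking trays: each goes into the tray that already holds a roll of its own shape. Lay each one flat on the tray's floor, right side up, inside the rim and not on top of another roll; set them down gently without dropping them, and leave the rolls that are already in the trays where they are.

Things in the scene. Friction and masses are not known exactly. Their poses are not given: they have to be found in the camera images.
- round_a_mid (a point): Golden crusty round roll, a dome with a flat base, diameter 58 mm, 38 mm high, with a pale cross on top, about 55 g. Lies loose on the table in front of the robot and has to be put away. The point is its centre, half-way up; z up.
- round_b_mid (a point): Golden crusty round roll, a dome with a flat base, diameter 58 mm, 38 mm high, with a pale cross on top, about 55 g. Lies loose on the table in front of the robot and has to be put away. The point is its centre, half-way up; z up.
- long_c_mid (a point): Golden crusty long roll, 100 mm (its x) by 42 mm (its y) by 34 mm high, rounded edges, three pale slashes on top, about 70 g. Lies loose on the table in front of the robot and has to be put away. The point is its centre, half-way up; z up.
- ring_d_mid (a point): Golden crusty ring roll (a small torus), outside diameter 66 mm, hole 20 mm, 23 mm high, lying flat, about 40 g. Lies loose on the table in front of the robot and has to be put away. The point is its centre, half-way up; z up.
- sample_round_mid (a point): Golden crusty round roll, a dome with a flat base, diameter 58 mm, 38 mm high, with a pale cross on top, about 55 g. Already lies in its tray; it must stay where it is. The point is its centre, half-way up; z up.
- sample_long_mid (a point): Golden crusty long roll, 100 mm (its x) by 42 mm (its y) by 34 mm high, rounded edges, three pale slashes on top, about 70 g (its x within 0.2 rad of the tray's x). Already lies in its tray; it must stay where it is. The point is its centre, half-way up; z up.
- sample_ring_mid (a point): Golden crusty ring roll (a small torus), outside diameter 66 mm, hole 20 mm, 23 mm high, lying flat, about 40 g. Already lies in its tray; it must stay where it is. The point is its centre, half-way up; z up.
- tray_round: Shallow oblong baking tray, dark floor and bright rim, fixed to the table: outside 150 mm (its x) by 230 mm (its y), walls 4 mm thick and 18 mm high, floor 4 mm thick (inside 142 x 222 mm). Origin at the centre of its underside, z up. Recognised by the one round roll already in it, near the -y end; the rest of the tray is free.
- tray_long: Shallow oblong baking tray, dark floor and bright rim, fixed to the table: outside 150 mm (its x) by 230 mm (its y), walls 4 mm thick and 18 mm high, floor 4 mm thick (inside 142 x 222 mm). Origin at the centre of its underside, z up. Recognised by the one long roll already in it, near the +y end; the rest of the tray is free.
- tray_ring: Shallow oblong baking tray, dark floor and bright rim, fixed to the table: outside 150 mm (its x) by 230 mm (its y), walls 4 mm thick and 18 mm high, floor 4 mm thick (inside 142 x 222 mm). Origin at the centre of its underside, z up. Recognised by the one ring roll already in it, near the -y end; the rest of the tray is free.
There are look-alikes about, which are no part of the job. Leave any black or red look-alike of the part that bears long_c_mid alone.

How it is judged:
At the end, for the whole second after the job is handed in: Each loose roll lies in the tray of its shape: centre within 60 mm (tray x) and 100 mm (tray y) of the tray's, at most 6 mm above resting height, tilt under 0.1 rad, released, slower than 0.02 m/s; the rolls already there are within 15 mm of their starts (x of round_a_mid in the frame of tray_round between -0.06 and 0.06 m and y of round_a_mid in the frame of tray_round between -0.1 and 0.1 m and z of each of round_a_mid, round_b_mid in the frame of tray_round below 0.029 m and angle between each of round_a_mid, round_b_mid, long_c_mid, ring_d_mid's own z axis and vertical below 0.1 rad and linear speed of each of round_a, round_b, long_c, ring_d below 0.02 m/s and contact force between each of round_a, round_b, long_c, ring_d and the fingers below 0.01 N and x of round_b_mid in the frame of tray_round between -0.06 and 0.06 m and y of round_b_mid in the frame of tray_round between -0.1 and 0.1 m and x of long_c_mid in the frame of tray_long between -0.06 and 0.06 m and y of long_c_mid in the frame of tray_long between -0.1 and 0.1 m and z of long_c_mid in the frame of tray_long below 0.027 m and x of ring_d_mid in the frame of tray_ring between -0.06 and 0.06 m and y of ring_d_mid in the frame of tray_ring between -0.1 and 0.1 m and z of ring_d_mid in the frame of tray_ring below 0.0215 m and distance of each of sample_round_mid, sample_long_mid, sample_ring_mid from where it was at the start of the episode below 0.015 m); the robot touches nothing.
It fails at once if a roll that was already in a tray is shifted by more than 15 mm (distance of any of sample_round_mid, sample_long_mid, sample_ring_mid from where it was at the start of the episode above 0.015 m).
It fails at once if a loose roll is dropped or thrown (moves faster than 0.7 m/s out of the gripper, a fall of about 25 mm) ((linear speed of round_a above 0.7 m/s and contact force between round_a and the fingers below 0.01 N) or (linear speed of round_b above 0.7 m/s and contact force between round_b and the fingers below 0.01 N) or (linear speed of long_c above 0.7 m/s and contact force between long_c and the fingers below 0.01 N) or (linear speed of ring_d above 0.7 m/s and contact force between ring_d and the fingers below 0.01 N)).
It also fails if it takes over 99 s, if anything falls off the work surface, if the arm or the gripper's body presses on something with over 40 N, if the wrist force passes 120 N, or if a joint passes its speed limit or range.

## Robot

A 6-joint arm with a two-finger parallel gripper is mounted at the origin on the work surface. World frame = base frame: x ahead of the robot, y to its left, z up, the work surface at z = 0. Lengths are in m, angles in rad, forces in N, time in s.
With the tool pointing down it reaches from about 0.35 to 0.975 m from the base axis. Payload 4.9 kg.
Tool frame: the origin (TCP) lies between the finger pads; the fingertips stand 22 mm ahead of it and the grasp point (between the pads) lies 3 mm ahead of it; z points along the fingers, y is the line along which they close (so a half turn about z gives the same grasp; the last joint's range is limited). The gripper opens to 85 mm and grips with 20 to 120 N. Pads are 22 mm wide; open, the fingers measure 114 mm over their backs; the gripper's body (76 mm by 85 mm) begins 54 mm behind the grasp point. The pads swing forward as they close: fully open they stand 13 mm farther back than shut.
Start: joints at [-1.294, 0.053, 1.613, -0, 1.476, -0.119], TCP at [0.241, -0.577, 0.215] pointing down, gripper open.
Joint ranges: [-3.01, 3.01], [-1.01, 2.22], [0.06, 2.58], [-1.02, 4.17], [0.09, 2.62], [-3.14, 3.14]. Speed limits (rad/s): [2.57, 2.57, 3.14, 3.14, 3.14, 3.14].

## Interface

Orientations are given as a unit quaternion [w, x, y, z].
In Python, from plant import state, grab_frame, get_calibration, job_done, recognise, regions_of gives the robot as it stands.
- The arm moves only by the tool apply_moves, never from a script. Its argument "targets" is a list of rows, each an object with "translation": the shift along the tool's x, y, z normalised to -1 to 1, where 1 is 100 mm, a list of three; "twist": the turn about the tool's z normalised to -1 to 1, where 1 is 0.1 rad; "hand": the opening, from 0 (shut) to 1 (fully open). A call has 1 to 8 rows; each row shifts and turns the commanded pose from where the row before left it, along the tool's axes as they then stand; what a row does not reach is not made up. A row lasts 1/10 s, in which the tool goes at most 50 mm and 8.59 degrees, less where a joint would pass 70% of its speed; a pose out of reach is approached as far as the arm can. A call with a number of a shift or a turn outside -1 to 1 is refused whole. A call with a gripper value outside its range is refused whole. The fingers move at their own pace and stop on an object; the grip force is fixed at half the most. Time passes only in rows, so rows that do not move let the fingers close. It gives the time, the measured TCP pose, the force, the opening and the grip force at its end, in the units of the state.
- state(): the state, without advancing time (a new reading comes with each control period).
- grab_frame(name): name is "scene" or "top" or "wrist"; returns the picture (400x640x3 uint8, red, green, blue); there is no depth.
- get_calibration(name): a dict with "camera_matrix" (3x3 intrinsics, pixels), "pose" (4x4, takes a point from camera to world coordinates). Camera axes: x right, y up, looking along -z (the intrinsics and any distortion apply to the point x, -y, -z); pixel columns grow to the right and rows downward; lengths in m; the calibration is good to about 2 mm. A picture is of the moment at which its call begins: read the wrist's pose just before it. get_calibration takes no time and is no camera call; for the wrist camera it gives the pose at the moment of the call.
- job_done(): hands the job in; it is judged then, once.
Trained networks look in the newest picture that a camera, given by its name, has taken for a name from the list of things; names that differ only in an ending like _2 or _b are one class to them, and where a whole thing is asked for, a point or a joint stands for the part that bears it (a point fixed in the world has none). Each returns a list of dicts, best first, with "score" (0 to 1); they miss things now and then, are a little off and sometimes report something else, mostly with a low value. They report only what shows in the picture. A call takes as long as a camera call. They do not tell look-alikes from the thing itself.
- recognise(camera, query): "point" ([x, y, z] in m, in world coordinates, good to about 4 mm: the middle of the surface that is visible of it).
- regions_of(camera, query): "pixels" (400x640 bool, what is visible of it).
The state is a dict: "time": time; "joint_pos": joint angles; "joint_vel": joint speeds; "joint_efforts": joint torques, N m; "tool_pos": TCP position; "tool_rot": TCP orientation; "contact_force": force on the tool from outside, world axes, zero at the start; "ft_torque": the same for the moment, N m; "gripper_width": opening from 0.0 (shut) to 1.0 (fully open); "grasp_force": force on a finger pad.
Only numpy, scipy, OpenCV 4.12 (cv2) and the standard library are available. Lean on these libraries where they do the work, as an engineer would, in place of code of your own. Each camera call takes 0.05 s, during which the arm holds its last target. There are 200 camera calls.

## Working session

There is one attempt and no reset: what is moved stays moved. The work goes in short steps, Python scripts to look and compute and a tool call to move; the robot and the scene stay as the last step left them, time stands still between calls to the robot, and variables do not carry over. Pictures are saved under pics/ and viewed, at most 14 in all, crops included, and the job is handed in when it is done.

Besides the shell and the picture viewer there is one more tool, called after "Call:" in YAML: its name, and indented under it one key for each argument. apply_moves: Moves the arm, as the interface text tells. Its arguments: {"type":"object","properties":{"targets":{"type":"array"}},"required":["targets"]}

```bash
mkdir -p pics; ls
cat > h.py <<'E'
import numpy as np, cv2
from plant import *
def save(cam,name):
    f=grab_frame(cam); cv2.imwrite('pics/'+name,f[:,:,::-1]); return f
def proj(cam,p):
    c=get_calibration(cam);q=np.linalg.inv(c['pose'])@np.append(p,1);v=c['camera_matrix']@np.array([q[0],-q[1],-q[2]]);return np.round(v[:2]/v[2])
def ray(cam,uv,z):
    c=get_calibration(cam);d=np.linalg.inv(c['camera_matrix'])@np.array([uv[0],uv[1],1.]);d=c['pose'][:3,:3]@np.array([d[0],-d[1],-d[2]]);o=c['pose'][:3,3];return o+d*(z-o[2])/d[2]
E
python3 - <<'E'
from h import *
s=state();print(s['time'],s['tool_pos'],s['tool_rot'],s['gripper_width'])
a=save('top','top0.png');b=save('scene','scene0.png')
for q in ['round_a_mid','long_c_mid','ring_d_mid','tray_round','tray_long','tray_ring']:
    for r in recognise('top',q): print(q,round(r['score'],2),np.round(r['point'],3),proj('top',r['point']))
print(get_calibration('top'))
E
```

```text
pics
0.0 [ 0.24079126 -0.57604193  0.21377368] [-1.00163785e-03  9.80474211e-01  1.96645132e-01 -1.03386827e-04] 1.0003725282221272
round_a_mid 0.78 [ 0.478 -0.05   0.033] [343. 205.]
long_c_mid 0.98 [ 0.24  -0.324  0.032] [443. 295.]
long_c_mid 0.85 [ 0.348 -0.053  0.036] [344. 252.]
long_c_mid 0.64 [ 0.437 -0.156  0.032] [382. 221.]
long_c_mid 0.58 [ 0.364 -0.404  0.033] [473. 250.]
ring_d_mid 0.89 [0.48  0.139 0.022] [276. 203.]
ring_d_mid 0.49 [ 0.534 -0.362 -0.001] [453. 189.]
tray_round 0.71 [0.677 0.009 0.005] [325. 136.]
tray_round 0.25 [0.434 0.052 0.034] [306. 220.]
tray_long 0.66 [ 0.532 -0.363  0.   ] [454. 190.]
tray_ring 0.64 [0.562 0.352 0.007] [205. 173.]
{'camera_matrix': array([[370.83316716,   0.        , 321.02827812],
       [  0.        , 370.83316716, 204.23302771],
       [  0.        ,   0.        ,   1.        ]]), 'pose': array([[ 0.02816296,  0.99762469, -0.06286361,  0.41371679],
       [-0.9990883 ,  0.02607417, -0.03380409, -0.02213505],
       [-0.03208468,  0.06375832,  0.99744947,  1.06143948],
       [ 0.        ,  0.        ,  0.        ,  1.        ]])}
```

View pics/top0.png

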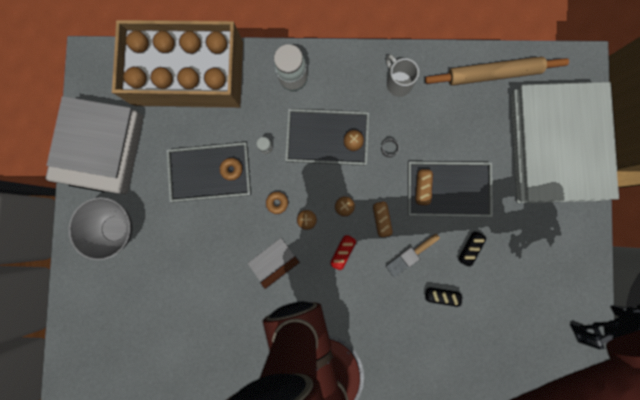

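View pics/scene0.png

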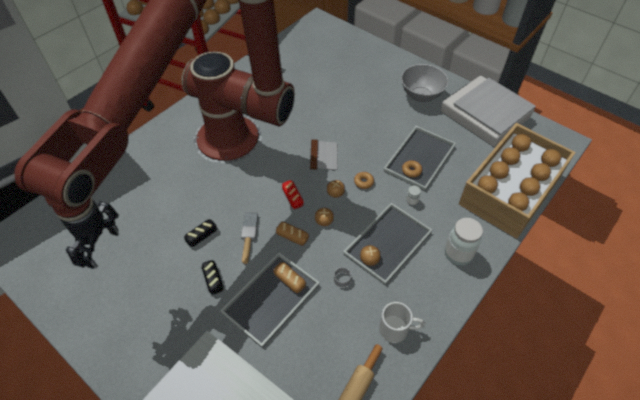

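Top view: the loose brown rolls are rounds at (345,205) and (306,219), a ring at (277,202) and the long roll at (382,219).
- **Look-alikes for the long roll:** red (343,252), black (473,248) and (444,295).
- **Already in trays:** sample long (424,185), sample round (354,139), sample ring (231,168).
- **Choice:** the brown ones outside the trays. I'll check them in a crop.

Run:
```python
from h import *
f=cv2.imread('pics/top0.png')
cv2.imwrite('pics/crop0.png',cv2.resize(f[105:285,160:500],None,fx=2.35,fy=2.35,interpolation=cv2.INTER_CUBIC))
hsv=cv2.cvtColor(f,cv2.COLOR_BGR2HSV)
m=((hsv[...,1]>90)&(hsv[...,0]<25)&(hsv[...,2]>40)).astype(np.uint8); m[:105]=0;m[285:]=0;m[:,:160]=0;m[:,500:]=0
n,l,st,c=cv2.connectedComponentsWithStats(m)
for i in range(1,n):
    if st[i,4]<80: continue
    pts=np.argwhere(l==i)[:,::-1].astype(float)
    W=np.array([ray('top',p,0.015)[:2] for p in pts])
    w,v=np.linalg.eigh(np.cov(W.T))
    print(np.round(c[i]),st[i,4],'xy',W.mean(0).round(3),'ang',round(np.degrees(np.arctan2(v[1,1],v[0,1])),0),np.round(4*np.sqrt(w),3))
# trays: dark floor
for q,p in [('round',(320,150)),('long',(465,190)),('ring',(195,180))]:
    r=regions_of('top','tray_'+q)
    for x in r[:2]:
        ys,xs=np.nonzero(x['pixels']); 
        W=np.array([ray('top',(a,b),0.012)[:2] for a,b in zip(xs,ys)],np.float32)
        print(q,round(x['score'],2),cv2.minAreaRect(W))
```

```text
[211. 105.] 84 xy [0.76 0.34] ang 90.0 [0.004 0.231]
[353. 140.] 323 xy [ 0.666 -0.073] ang 175.0 [0.057 0.061]
[231. 169.] 375 xy [0.575 0.276] ang 155.0 [0.068 0.068]
[424. 187.] 526 xy [ 0.537 -0.275] ang 177.0 [0.05  0.114]
[277. 202.] 346 xy [0.482 0.14 ] ang 165.0 [0.066 0.066]
[344. 206.] 296 xy [ 0.477 -0.053] ang 121.0 [0.054 0.056]
[382. 219.] 487 xy [ 0.443 -0.16 ] ang -168.0 [0.046 0.109]
[306. 219.] 290 xy [0.436 0.054] ang 54.0 [0.054 0.055]Traceback (most recent call last):
  File "<stdin>", line 10, in <module>
  File "h.py", line 8, in ray
    c=get_calibration(cam);d=np.linalg.inv(c['camera_matrix'])@np.array([uv[0],uv[1],1.]);d=c['pose'][:3,:3]@np.array([d[0],-d[1],-d[2]]);o=c['pose'][:3,3];return o+d*(z-o[2])/d[2]
ValueError: time passes only in moves, steps and waits
```

View pics/crop0.png

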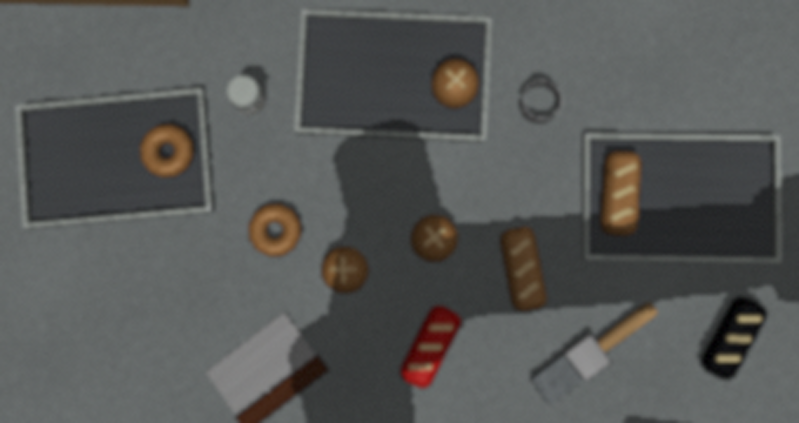

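The crop confirms the choice: brown loose rolls at crop (435,238), (345,270), (275,229) and (523,268); the red one at (432,347) and the black one are to be left. The tray corners are also readable here.

```bash
cat > g.py <<'E'
import sys
from h import *
# usage: g.py x y z yawdeg -> total shift in tool axes (units of 100mm), twist units
s=state();w,x,y,z=s['tool_rot'];x_,y_,z_,yaw=map(float,sys.argv[1:5])
cur=2*np.arctan2(y,x)
d=np.array([x_,y_,z_])-s['tool_pos']
t=(cur-np.radians(yaw)+np.pi/2)%np.pi-np.pi/2
for n,a in (('now',cur),('final',np.radians(yaw))):
    X=np.array([np.cos(a),np.sin(a),0]);Y=np.array([np.sin(a),-np.cos(a),0])
    print(n,'shift',np.round([d@X*10,d@Y*10,-d[2]*10],3))
print('twist',round(t*10,2),'yaw',round(np.degrees(cur),1),'pos',s['tool_pos'].round(4),'t',s['time'],'j6',s['joint_pos'][5].round(2))
E
python3 - <<'E'
from h import *
T={'round':[(302,12),(490,18),(486,138),(296,130)],'ring':[(18,106),(203,88),(212,210),(25,227)],'long':[(586,134),(779,136),(779,260),(587,258)]}
for k,c in T.items():
    W=np.array([ray('top',(a/2.35+160,b/2.35+105),0.018)[:2] for a,b in c])
    yv=W[0]-W[1]+W[3]-W[2]
    ctr=W.mean(0);a=-np.arctan2(yv[0],yv[1]);print(k,ctr.round(3),'yaw',np.degrees(a).round(1),np.linalg.norm(yv)/2)
E
python3 g.py 0.443 -0.16 0.12 12
```

```text
round [0.673 0.001] yaw -1.0 0.22963976465305327
ring [0.564 0.338] yaw 6.7 0.22958955745282317
long [ 0.532 -0.347] yaw 0.8 0.2266580853658974
now shift [ 3.471 -3.065  0.948]
final shift [ 2.843 -3.655  0.948]
twist 1.86 yaw 22.7 pos [ 0.2409 -0.5766  0.2148] t 0.4 j6 -0.12
```

Call:
apply_moves:
  targets:
    - {"translation": [0.3,-0.3,0],"twist": 0.93,"hand": 1}
    - {"translation": [0.3,-0.32,0],"twist": 0.93,"hand": 1}
    - {"translation": [0.29,-0.38,0.1],"twist": 0,"hand": 1}
    - {"translation": [0.29,-0.38,0.1],"twist": 0,"hand": 1}
    - {"translation": [0.29,-0.38,0.1],"twist": 0,"hand": 1}
    - {"translation": [0.29,-0.38,0.1],"twist": 0,"hand": 1}
    - {"translation": [0.29,-0.38,0.1],"twist": 0,"hand": 1}
    - {"translation": [0.29,-0.38,0.1],"twist": 0,"hand": 1}

```text
time: 1.2
tool_pos: [0.3994, -0.237, 0.155]
tool_rot: [0.0, 0.995, 0.104, 0.0]
contact_force: [1.1, -0.3, 0.0]
gripper_width: 1.002
grasp_force: 0.0
```

```bash
python3 g.py 0.443 -0.16 0.12 12
```

```text
now shift [ 0.586 -0.663  0.35 ]
final shift [ 0.586 -0.662  0.35 ]
twist -0.0 yaw 12.0 pos [ 0.3994 -0.237   0.155 ] t 1.2 j6 0.67
```

Call:
apply_moves:
  targets:
    - {"translation": [0.29,-0.33,0],"twist": 0,"hand": 1}
    - {"translation": [0.29,-0.33,0],"twist": 0,"hand": 1}
    - {"translation": [0,0,0],"twist": 0,"hand": 1}
    - {"translation": [0,0,0],"twist": 0,"hand": 1}

```text
time: 1.6
tool_pos: [0.4421, -0.1615, 0.1551]
tool_rot: [0.0, 0.994, 0.106, -0.0]
contact_force: [-0.6, -0.4, -0.7]
gripper_width: 1.002
grasp_force: 0.0
```

```bash
python3 - <<'E'
from h import *
f=save('wrist','w1.png')
for r in recognise('wrist','long_c_mid'): print(round(r['score'],2),np.round(r['point'],3),proj('wrist',r['point']))
E
python3 g.py 0.443 -0.16 0.12 12
```

```text
0.9 [ 0.452 -0.157  0.035] [315. 177.]
0.66 [ 0.378 -0.398  0.029] [500. 275.]
0.62 [ 0.358 -0.056  0.028] [211. 236.]
0.59 [ 0.255 -0.292  0.024] [385. 337.]
now shift [ 0.02  -0.025  0.351]
final shift [ 0.02  -0.025  0.351]
twist -0.01 yaw 12.0 pos [ 0.4416 -0.1629  0.1551] t 1.7 j6 0.85
```

View pics/w1.png

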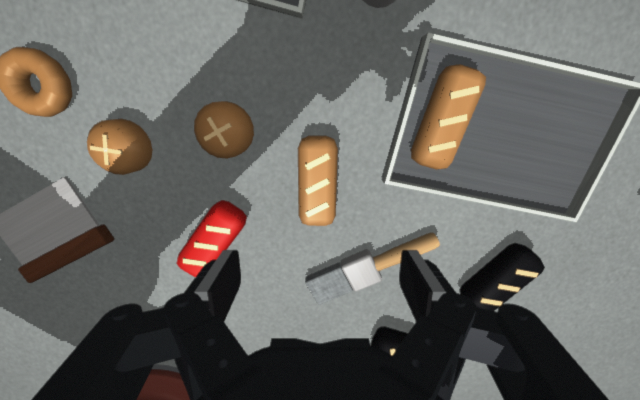

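The wrist view shows the long roll upright at (318,181), aligned with the closing axis. The other loose rolls are at (224,129), (120,146) and (34,82).

Run:
```python
from h import *
for n,p,z in [('long',(318,181),.02),('A',(224,129),.015),('B',(120,146),.015),('ring',(34,82),.012),('slong',(449,117),.024)]: print(n,ray('wrist',p,z).round(4))
for p in [(432,35),(388,182),(578,218)]: print(ray('wrist',p,.018).round(4))
```

```text
long [ 0.4443 -0.1621  0.02  ]
A [ 0.4779 -0.054   0.015 ]
B [0.4373 0.0531 0.015 ]
ring [0.4842 0.1392 0.012 ]
slong [ 0.5377 -0.2775  0.024 ]
[ 0.6054 -0.2385  0.018 ]
[ 0.4586 -0.2382  0.018 ]
[ 0.4625 -0.4652  0.018 ]
```

Call:
apply_moves:
  targets:
    - {"translation": [0.02,0,0.4],"twist": 0,"hand": 1}
    - {"translation": [0,0,0.4],"twist": 0,"hand": 1}
    - {"translation": [0,0,0.3],"twist": 0,"hand": 1}
    - {"translation": [0,0,0.18],"twist": 0,"hand": 1}
    - {"translation": [0,0,0],"twist": 0,"hand": 1}
    - {"translation": [0,0,0],"twist": 0,"hand": 0}
    - {"translation": [0,0,0],"twist": 0,"hand": 0}
    - {"translation": [0,0,0],"twist": 0,"hand": 0}

```text
time: 2.5
tool_pos: [0.445, -0.1626, 0.0288]
tool_rot: [0.001, 0.995, 0.104, 0.001]
contact_force: [0.5, -0.1, -0.2]
gripper_width: 0.512
grasp_force: 0.0
```

Call:
apply_moves:
  targets:
    - {"translation": [0,0,0],"twist": 0,"hand": 0}
    - {"translation": [0,0,0],"twist": 0,"hand": 0}
    - {"translation": [0,0,0],"twist": 0,"hand": 0}
    - {"translation": [0,0,0],"twist": 0,"hand": 0}

```text
time: 2.9
tool_pos: [0.4439, -0.1616, 0.0271]
tool_rot: [0.0, 0.994, 0.105, 0.0]
contact_force: [-0.0, -0.7, -0.5]
gripper_width: 0.002
grasp_force: 0.0
```

Run:
```python
from h import *
save('scene','s1.png')
f=cv2.imread('pics/s1.png');cv2.imwrite('pics/s1c.png',cv2.resize(f[120:330,180:440],None,fx=3,fy=2.8))
```

```text
(no output)
```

View pics/s1c.png

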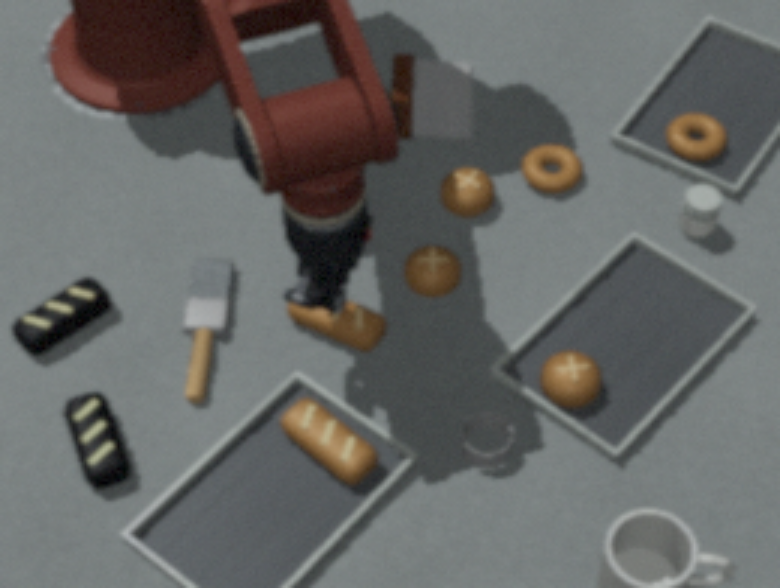

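Run:
```python
from h import *
s=state()
for p in [s['tool_pos'],[.444,-.162,.005],[.444,-.162,.034],[.537,-.277,.03],[.477,-.053,.02],[.484,.139,.012]]:
    u=proj('scene',p);print(p,u,(u-[180,120])*[3,2.8])
save('wrist','w2.png')
for q in ['long_c_mid']:
    for r in recognise('scene',q): print(round(r['score'],2),np.round(r['point'],3),proj('scene',r['point']))
```

```text
[ 0.44382589 -0.16157471  0.02703221] [291. 231.] [333.  310.8]
[0.444, -0.162, 0.005] [292. 236.] [336.  324.8]
[0.444, -0.162, 0.034] [291. 230.] [333. 308.]
[0.537, -0.277, 0.03] [288. 276.] [324.  436.8]
[0.477, -0.053, 0.02] [324. 215.] [432. 266.]
[0.484, 0.139, 0.012] [364. 180.] [552. 168.]
0.72 [ 0.459 -0.164  0.03 ] [295. 234.]
0.69 [ 0.381 -0.409  0.034] [213. 276.]
0.67 [0.485 0.133 0.023] [363. 179.]
0.6 [ 0.244 -0.333  0.03 ] [201. 232.]
```

View pics/w2.png

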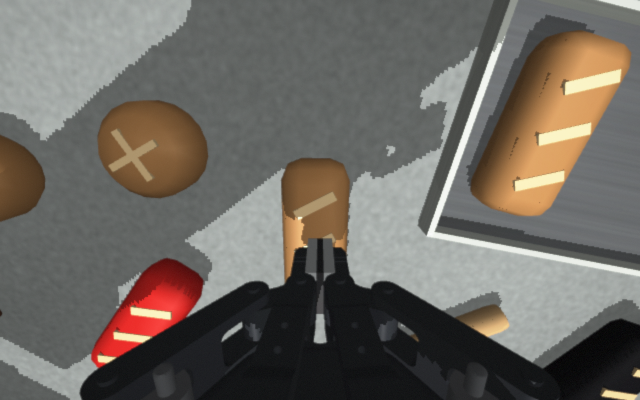

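The wrist view shows the fingers shut at (320,250) over an unmoved roll. They seem to sit above it, so I'll check the tool height against the picture.

Run:
```python
from h import *
s=state();c=get_calibration('wrist');print(c['pose'].round(3),c['camera_matrix'][0,0])
w,x,y,z=s['tool_rot'];a=2*np.arctan2(y,x);R=np.array([[np.cos(a),np.sin(a),0],[np.sin(a),-np.cos(a),0],[0,0,-1]])
for d in [-.04,-.02,0,.003,.022]: print(d,proj('wrist',s['tool_pos']+R@[0,0,d]),proj('wrist',s['tool_pos']+R@[-.011,0,d]),proj('wrist',s['tool_pos']+R@[.011,0,d]), proj('scene',s['tool_pos']+R@[0,0,d]))
# roll extents predicted
L=np.array([.444,-.162,0]);
for z in (0.017,.03):
  for sg in (-1,1): print(z,sg,proj('wrist',L+R@[.04,.021*sg,0]+[0,0,z]), proj('wrist',L+R@[.05,0,0]+[0,0,z]))
f=cv2.imread('pics/s1.png');cv2.imwrite('pics/s1d.png',cv2.resize(f[190:260,250:340],None,fx=8,fy=8,interpolation=cv2.INTER_CUBIC))
print(s['joint_efforts'],s['contact_force'])
```

```text
[[ 0.207  0.93   0.304  0.523]
 [-0.978  0.197  0.065 -0.146]
 [ 0.001 -0.311  0.95   0.187]
 [ 0.     0.     0.     1.   ]] 277.3188732177221
-0.04 [317. 276.] [317. 294.] [317. 256.] [291. 224.]
-0.02 [317. 255.] [317. 272.] [317. 238.] [291. 228.]
0 [317. 239.] [317. 255.] [317. 223.] [291. 231.]
0.003 [317. 237.] [318. 252.] [317. 221.] [291. 232.]
0.022 [318. 225.] [318. 239.] [318. 211.] [292. 236.]
0.017 -1 [285. 174.] [318. 158.]
0.017 1 [352. 174.] [318. 158.]
0.03 -1 [282. 179.] [318. 162.]
0.03 1 [354. 179.] [318. 162.]
[ 3.06237285e-03 -2.68814421e+01 -3.19908428e+01  3.63173308e-05
  3.08258050e-04 -4.75527202e-05] [ 0.38383722 -0.76176566 -0.55458209]
```

View pics/s1d.png

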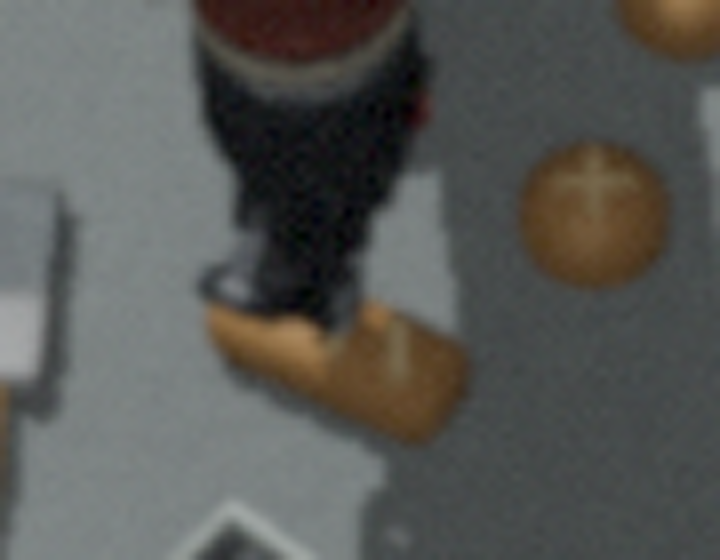

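The tool is about 42 mm shorter than stated. In both pictures the shut tips lie about 20 mm behind the TCP, so they closed above the roll. I'll reopen, go about 42 mm lower while watching the force, and close.

Call:
apply_moves:
  targets:
    - {"translation": [0,0,0],"twist": 0,"hand": 1}
    - {"translation": [0,0,0],"twist": 0,"hand": 1}
    - {"translation": [0,0,0],"twist": 0,"hand": 1}
    - {"translation": [0,0,0],"twist": 0,"hand": 1}
    - {"translation": [0,0,0],"twist": 0,"hand": 1}
    - {"translation": [0,0,0.15],"twist": 0,"hand": 1}
    - {"translation": [0,0,0.12],"twist": 0,"hand": 1}
    - {"translation": [0,0,0.12],"twist": 0,"hand": 1}

```text
time: 3.85
tool_pos: [0.4436, -0.1615, -0.0129]
tool_rot: [-0.0, 0.995, 0.105, -0.0]
contact_force: [0.0, 0.7, -0.4]
gripper_width: 0.998
grasp_force: 0.0
```

Call:
apply_moves:
  targets:
    - {"translation": [0,0,0],"twist": 0,"hand": 0}
    - {"translation": [0,0,0],"twist": 0,"hand": 0}
    - {"translation": [0,0,0],"twist": 0,"hand": 0}
    - {"translation": [0,0,0],"twist": 0,"hand": 0}
    - {"translation": [0,0,0],"twist": 0,"hand": 0}
    - {"translation": [0,0,0],"twist": 0,"hand": 0}

```text
time: 4.45
tool_pos: [0.4445, -0.162, -0.0112]
tool_rot: [0.0, 0.995, 0.105, 0.001]
contact_force: [0.7, -0.5, 2.0]
gripper_width: 0.485
grasp_force: 62.8
```

Call:
apply_moves:
  targets:
    - {"translation": [0,0,-0.2],"twist": 0,"hand": 0}
    - {"translation": [0,0,-0.3],"twist": 0,"hand": 0}
    - {"translation": [0,0,-0.3],"twist": 0,"hand": 0}
    - {"translation": [0,0,0],"twist": 0,"hand": 0}

```text
time: 4.85
tool_pos: [0.4468, -0.1632, 0.0726]
tool_rot: [0.003, 0.994, 0.105, 0.004]
contact_force: [0.9, -0.2, -0.5]
gripper_width: 0.481
grasp_force: 62.5
```

```bash
python3 g.py 0.533 -0.385 -0.006 1
```

```text
now shift [0.381 2.349 0.786]
final shift [0.823 2.232 0.786]
twist 1.92 yaw 12.0 pos [ 0.4468 -0.1632  0.0726] t 4.85 j6 0.85
```

Call:
apply_moves:
  targets:
    - {"translation": [0,0,0],"twist": 0.96,"hand": 0}
    - {"translation": [0,0,0],"twist": 0.96,"hand": 0}
    - {"translation": [0.14,0.38,0],"twist": 0,"hand": 0}
    - {"translation": [0.14,0.38,0],"twist": 0,"hand": 0}
    - {"translation": [0.14,0.38,0],"twist": 0,"hand": 0}
    - {"translation": [0.14,0.38,0],"twist": 0,"hand": 0}
    - {"translation": [0.14,0.38,0],"twist": 0,"hand": 0}
    - {"translation": [0.12,0.33,0],"twist": 0,"hand": 0}

```text
time: 5.65
tool_pos: [0.5295, -0.3845, 0.0661]
tool_rot: [-0.001, 1.0, 0.009, -0.001]
contact_force: [-0.4, 0.1, -0.5]
gripper_width: 0.483
grasp_force: 62.5
```

Call:
apply_moves:
  targets:
    - {"translation": [0,0,0.2],"twist": 0,"hand": 0}
    - {"translation": [0,0,0.2],"twist": 0,"hand": 0}
    - {"translation": [0,0,0.1],"twist": 0,"hand": 0}
    - {"translation": [0,0,0],"twist": 0,"hand": 0}
    - {"translation": [0,0,0],"twist": 0,"hand": 0}

```text
time: 6.15
tool_pos: [0.5296, -0.3828, 0.0178]
tool_rot: [-0.0, 1.0, 0.009, -0.0]
contact_force: [0.4, -0.2, -0.9]
gripper_width: 0.481
grasp_force: 62.5
```

```bash
python3 g.py 0.533 -0.385 -0.007 1
```

```text
now shift [0.033 0.023 0.248]
final shift [0.033 0.022 0.248]
twist 0.01 yaw 1.0 pos [ 0.5296 -0.3828  0.0178] t 6.15 j6 0.81
```

Call:
apply_moves:
  targets:
    - {"translation": [0,0,0.12],"twist": 0,"hand": 0}
    - {"translation": [0,0,0.08],"twist": 0,"hand": 0}
    - {"translation": [0,0,0.03],"twist": 0,"hand": 0}
    - {"translation": [0,0,0],"twist": 0,"hand": 0}
    - {"translation": [0,0,0],"twist": 0,"hand": 0}

```text
time: 6.65
tool_pos: [0.5298, -0.3832, -0.0049]
tool_rot: [0.0, 1.0, 0.009, 0.0]
contact_force: [0.2, -0.3, -0.8]
gripper_width: 0.484
grasp_force: 62.5
```

Call:
apply_moves:
  targets:
    - {"translation": [0,0,0.02],"twist": 0,"hand": 0}
    - {"translation": [0,0,0.01],"twist": 0,"hand": 0}
    - {"translation": [0,0,0],"twist": 0,"hand": 0}

```text
time: 6.95
tool_pos: [0.5301, -0.3835, -0.0072]
tool_rot: [0.0, 1.0, 0.009, 0.0]
contact_force: [-0.6, 0.2, 2.6]
gripper_width: 0.484
grasp_force: 62.9
```

Call:
apply_moves:
  targets:
    - {"translation": [0,0,0],"twist": 0,"hand": 0.8}
    - {"translation": [0,0,0],"twist": 0,"hand": 0.8}
    - {"translation": [0,0,0],"twist": 0,"hand": 0.8}
    - {"translation": [0,0,0],"twist": 0,"hand": 0.8}
    - {"translation": [0,0,-0.2],"twist": 0,"hand": 0.8}
    - {"translation": [0,0,-0.4],"twist": 0,"hand": 0.8}
    - {"translation": [0,0,-0.4],"twist": 0,"hand": 1}
    - {"translation": [0,0,0],"twist": 0,"hand": 1}

```text
time: 7.75
tool_pos: [0.5334, -0.3864, 0.1001]
tool_rot: [0.004, 1.0, 0.009, 0.005]
contact_force: [1.5, -0.6, 0.8]
gripper_width: 1.001
grasp_force: 0.0
```

```bash
python3 g.py 0.478 -0.0535 0.09 90
python3 - <<'E'
from h import *
save('top','t2.png')
for r in recognise('top','long_c_mid'): print(round(r['score'],2),np.round(r['point'],3))
E
```

```text
now shift [-0.495 -3.338  0.101]
final shift [ 3.329 -0.554  0.101]
twist -15.53 yaw 1.0 pos [ 0.5334 -0.3864  0.1001] t 7.75 j6 0.81
0.89 [ 0.348 -0.053  0.037]
0.62 [ 0.514 -0.368  0.034]
```

Call:
apply_moves:
  targets:
    - {"translation": [0,0,0],"twist": -0.97,"hand": 1}
    - {"translation": [0,0,0],"twist": -0.97,"hand": 1}
    - {"translation": [0,0,0],"twist": -0.97,"hand": 1}
    - {"translation": [0,0,0],"twist": -0.97,"hand": 1}
    - {"translation": [0,0,0],"twist": -0.97,"hand": 1}
    - {"translation": [0,0,0],"twist": -0.97,"hand": 1}
    - {"translation": [0,0,0],"twist": -0.97,"hand": 1}
    - {"translation": [0,0,0],"twist": -0.97,"hand": 1}

```text
time: 8.65
tool_pos: [0.5285, -0.382, 0.0892]
tool_rot: [-0.002, 0.921, 0.388, -0.001]
contact_force: [-0.5, 0.1, -0.6]
gripper_width: 1.0
grasp_force: 0.0
```

Call:
apply_moves:
  targets:
    - {"translation": [0,0,0],"twist": -0.97,"hand": 1}
    - {"translation": [0,0,0],"twist": -0.97,"hand": 1}
    - {"translation": [0,0,0],"twist": -0.97,"hand": 1}
    - {"translation": [0,0,0],"twist": -0.97,"hand": 1}
    - {"translation": [0,0,0],"twist": -0.97,"hand": 1}
    - {"translation": [0,0,0],"twist": -0.97,"hand": 1}
    - {"translation": [0,0,0],"twist": -0.97,"hand": 1}
    - {"translation": [0,0,0],"twist": -0.97,"hand": 1}

```text
time: 9.45
tool_pos: [0.5285, -0.382, 0.0892]
tool_rot: [-0.002, 0.706, 0.708, -0.0]
contact_force: [0.3, 0.2, 0.3]
gripper_width: 0.998
grasp_force: 0.0
```

Call:
apply_moves:
  targets:
    - {"translation": [0.45,-0.07,0],"twist": 0,"hand": 1}
    - {"translation": [0.45,-0.07,0],"twist": 0,"hand": 1}
    - {"translation": [0.45,-0.07,0],"twist": 0,"hand": 1}
    - {"translation": [0.45,-0.07,0],"twist": 0,"hand": 1}
    - {"translation": [0.45,-0.07,0],"twist": 0,"hand": 1}
    - {"translation": [0.45,-0.07,0],"twist": 0,"hand": 1}
    - {"translation": [0.45,-0.07,0],"twist": 0,"hand": 1}
    - {"translation": [0.18,-0.06,0],"twist": 0,"hand": 1}

```text
time: 10.25
tool_pos: [0.4726, -0.0466, 0.0895]
tool_rot: [-0.002, 0.706, 0.708, -0.001]
contact_force: [-0.4, -0.2, -0.2]
gripper_width: 1.001
grasp_force: 0.0
```

```bash
python3 g.py 0.478 -0.0535 -0.018 90
```

```text
now shift [-0.069  0.054  1.075]
final shift [-0.069  0.054  1.075]
twist 0.02 yaw 90.1 pos [ 0.4726 -0.0466  0.0895] t 10.25 j6 -0.26
```

Call:
apply_moves:
  targets:
    - {"translation": [-0.07,0.05,0],"twist": 0,"hand": 1}
    - {"translation": [0,0,0.4],"twist": 0,"hand": 1}
    - {"translation": [0,0,0.3],"twist": 0,"hand": 1}
    - {"translation": [0,0,0.2],"twist": 0,"hand": 1}
    - {"translation": [0,0,0.15],"twist": 0,"hand": 1}
    - {"translation": [0,0,0],"twist": 0,"hand": 1}
    - {"translation": [0,0,0],"twist": 0,"hand": 1}

```text
time: 10.95
tool_pos: [0.4796, -0.0576, -0.0138]
tool_rot: [-0.001, 0.708, 0.706, -0.001]
contact_force: [-0.2, 0.7, 0.7]
gripper_width: 1.002
grasp_force: 0.0
```

Call:
apply_moves:
  targets:
    - {"translation": [0,0,0],"twist": 0,"hand": 0}
    - {"translation": [0,0,0],"twist": 0,"hand": 0}
    - {"translation": [0,0,0],"twist": 0,"hand": 0}
    - {"translation": [0,0,0],"twist": 0,"hand": 0}
    - {"translation": [0,0,0],"twist": 0,"hand": 0}
    - {"translation": [0,0,0],"twist": 0,"hand": 0}

```text
time: 11.55
tool_pos: [0.4817, -0.0577, -0.0112]
tool_rot: [0.002, 0.707, 0.707, 0.001]
contact_force: [-0.0, -1.1, 5.8]
gripper_width: 0.645
grasp_force: 63.9
```

Call:
apply_moves:
  targets:
    - {"translation": [0,0,-0.1],"twist": 0,"hand": 0}
    - {"translation": [0,0,-0.2],"twist": 0,"hand": 0}
    - {"translation": [0,0,-0.3],"twist": 0,"hand": 0}
    - {"translation": [0,0,-0.3],"twist": 0,"hand": 0}
    - {"translation": [0,0,0],"twist": 0,"hand": 0}
    - {"translation": [0,0,0],"twist": 0,"hand": 0}

```text
time: 12.15
tool_pos: [0.4804, -0.0571, 0.0778]
tool_rot: [0.001, 0.707, 0.707, 0.0]
contact_force: [-0.8, 1.2, -1.1]
gripper_width: 0.642
grasp_force: 63.6
```

```bash
python3 g.py 0.673 0.002 -0.0072 90;python3 - <<'E'
from h import *
save('scene','s2.png')
f=cv2.imread('pics/s2.png');cv2.imwrite('pics/s2c.png',cv2.resize(f[120:330,180:440],None,fx=3,fy=2.8))
E
```

```text
now shift [0.593 1.925 0.85 ]
final shift [0.591 1.926 0.85 ]
twist -0.01 yaw 89.9 pos [ 0.4804 -0.0571  0.0778] t 12.15 j6 -0.27
```

View pics/s2c.png

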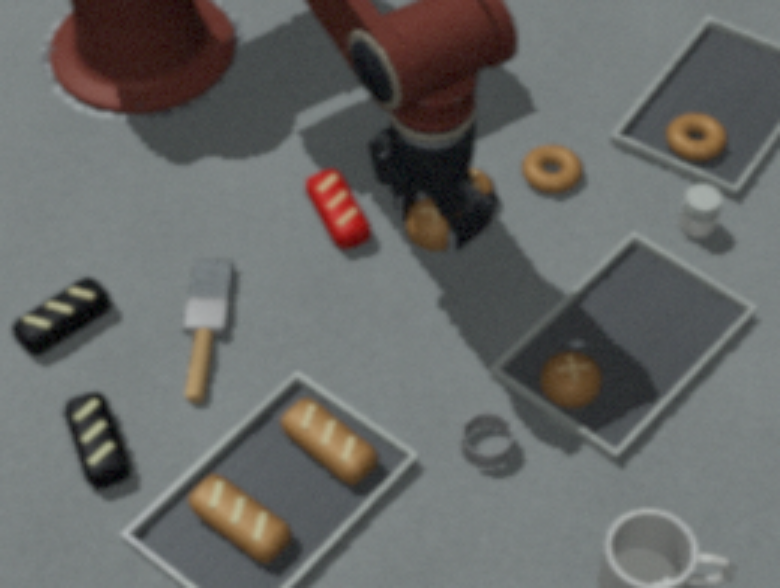

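The long roll lies flat in its tray at crop (240,518), and the round roll is held level at (430,220). Next I carry it over.

Call:
apply_moves:
  targets:
    - {"translation": [0.12,0.38,0],"twist": 0,"hand": 0}
    - {"translation": [0.12,0.39,0],"twist": 0,"hand": 0}
    - {"translation": [0.12,0.39,0],"twist": 0,"hand": 0}
    - {"translation": [0.12,0.39,0],"twist": 0,"hand": 0}
    - {"translation": [0.11,0.37,0],"twist": 0,"hand": 0}
    - {"translation": [0,0,0.25],"twist": 0,"hand": 0}
    - {"translation": [0,0,0.25],"twist": 0,"hand": 0}
    - {"translation": [0,0,0],"twist": 0,"hand": 0}

```text
time: 13.0
tool_pos: [0.6669, 0.0024, 0.0196]
tool_rot: [-0.005, 0.707, 0.707, -0.004]
contact_force: [-1.0, 0.4, -1.9]
gripper_width: 0.643
grasp_force: 63.7
```

```bash
python3 g.py 0.673 0.002 -0.0072 90
```

```text
now shift [-0.004  0.061  0.268]
final shift [-0.004  0.061  0.268]
twist -0.01 yaw 90.0 pos [0.6669 0.0024 0.0196] t 13.0 j6 -0.11
```

Call:
apply_moves:
  targets:
    - {"translation": [0,0.04,0.1],"twist": 0,"hand": 0}
    - {"translation": [0,0,0.08],"twist": 0,"hand": 0}
    - {"translation": [0,0,0.03],"twist": 0,"hand": 0}
    - {"translation": [0,0,0],"twist": 0,"hand": 0}
    - {"translation": [0,0,0],"twist": 0,"hand": 0}

```text
time: 13.5
tool_pos: [0.6766, 0.0016, 0.0068]
tool_rot: [0.0, 0.707, 0.707, 0.0]
contact_force: [0.1, 0.1, -1.5]
gripper_width: 0.645
grasp_force: 63.7
```

Call:
apply_moves:
  targets:
    - {"translation": [0,0,0.07],"twist": 0,"hand": 0}
    - {"translation": [0,0,0.04],"twist": 0,"hand": 0}
    - {"translation": [0,0,0],"twist": 0,"hand": 0}
    - {"translation": [0,0,0],"twist": 0,"hand": 0}

```text
time: 13.9
tool_pos: [0.6759, 0.0017, -0.0053]
tool_rot: [-0.0, 0.707, 0.707, -0.0]
contact_force: [0.6, 0.4, -0.8]
gripper_width: 0.643
grasp_force: 63.7
```

Call:
apply_moves:
  targets:
    - {"translation": [0,0,0.02],"twist": 0,"hand": 0}
    - {"translation": [0,0,0.01],"twist": 0,"hand": 0}
    - {"translation": [0,0,0],"twist": 0,"hand": 0}
    - {"translation": [0,0,0],"twist": 0,"hand": 0}

```text
time: 14.3
tool_pos: [0.6765, 0.0017, -0.0071]
tool_rot: [0.0, 0.707, 0.707, 0.0]
contact_force: [-2.2, 0.3, 5.2]
gripper_width: 0.645
grasp_force: 64.3
```

Call:
apply_moves:
  targets:
    - {"translation": [0,0,0],"twist": 0,"hand": 0.9}
    - {"translation": [0,0,0],"twist": 0,"hand": 0.9}
    - {"translation": [0,0,0],"twist": 0,"hand": 0.9}
    - {"translation": [0,0,-0.1],"twist": 0,"hand": 0.9}
    - {"translation": [0,0,-0.2],"twist": 0,"hand": 0.9}
    - {"translation": [0,0,-0.4],"twist": 0,"hand": 0.9}
    - {"translation": [0,0,-0.3],"twist": 0,"hand": 1}
    - {"translation": [0,0,0],"twist": 0,"hand": 1}

```text
time: 15.1
tool_pos: [0.6804, 0.0013, 0.0997]
tool_rot: [0.005, 0.707, 0.707, 0.004]
contact_force: [0.7, -0.1, 1.1]
gripper_width: 0.999
grasp_force: 0.0
```

```bash
python3 g.py 0.4365 0.0535 0.09 90
```

```text
now shift [ 0.52  -2.44   0.097]
final shift [ 0.522 -2.439  0.097]
twist -0.01 yaw 89.9 pos [0.6804 0.0013 0.0997] t 15.1 j6 -0.11
```

Call:
apply_moves:
  targets:
    - {"translation": [0.09,-0.4,0],"twist": 0,"hand": 1}
    - {"translation": [0.09,-0.4,0],"twist": 0,"hand": 1}
    - {"translation": [0.09,-0.4,0],"twist": 0,"hand": 1}
    - {"translation": [0.09,-0.4,0],"twist": 0,"hand": 1}
    - {"translation": [0.08,-0.4,0],"twist": 0,"hand": 1}
    - {"translation": [0.08,-0.4,0],"twist": 0,"hand": 1}
    - {"translation": [0,0,0],"twist": 0,"hand": 1}
    - {"translation": [0,0,0],"twist": 0,"hand": 1}

```text
time: 15.9
tool_pos: [0.4356, 0.0541, 0.0918]
tool_rot: [0.0, 0.707, 0.707, 0.0]
contact_force: [0.7, 0.5, -0.4]
gripper_width: 1.006
grasp_force: 0.0
```

```bash
python3 g.py 0.4365 0.0535 -0.012 90
python3 - <<'E'
from h import *
grab_frame('top')
for q in ['ring_d_mid','round_a_mid']:
  for r in recognise('top',q): print(q,round(r['score'],2),np.round(r['point'],3))
E
```

```text
now shift [-0.006  0.009  1.038]
final shift [-0.006  0.009  1.038]
twist -0.01 yaw 90.0 pos [0.4356 0.0541 0.0918] t 15.9 j6 -0.05
round_a_mid 0.63 [0.672 0.009 0.036]
```

Call:
apply_moves:
  targets:
    - {"translation": [0,0.01,0.4],"twist": 0,"hand": 1}
    - {"translation": [0,0,0.3],"twist": 0,"hand": 1}
    - {"translation": [0,0,0.2],"twist": 0,"hand": 1}
    - {"translation": [0,0,0.13],"twist": 0,"hand": 1}
    - {"translation": [0,0,0],"twist": 0,"hand": 1}
    - {"translation": [0,0,0],"twist": 0,"hand": 1}

```text
time: 16.65
tool_pos: [0.4383, 0.0538, -0.0104]
tool_rot: [0.0, 0.708, 0.707, 0.0]
contact_force: [-0.4, 0.2, -0.5]
gripper_width: 1.002
grasp_force: 0.0
```

Call:
apply_moves:
  targets:
    - {"translation": [0,0,0],"twist": 0,"hand": 0}
    - {"translation": [0,0,0],"twist": 0,"hand": 0}
    - {"translation": [0,0,0],"twist": 0,"hand": 0}
    - {"translation": [0,0,0],"twist": 0,"hand": 0}
    - {"translation": [0,0,0],"twist": 0,"hand": 0}
    - {"translation": [0,0,0],"twist": 0,"hand": 0}

```text
time: 17.25
tool_pos: [0.4391, 0.0539, -0.0089]
tool_rot: [0.001, 0.707, 0.707, 0.001]
contact_force: [-0.6, -0.4, 5.1]
gripper_width: 0.648
grasp_force: 63.7
```

Call:
apply_moves:
  targets:
    - {"translation": [0,0,-0.1],"twist": 0,"hand": 0}
    - {"translation": [0,0,-0.2],"twist": 0,"hand": 0}
    - {"translation": [0,0,-0.3],"twist": 0,"hand": 0}
    - {"translation": [0,0,-0.3],"twist": 0,"hand": 0}
    - {"translation": [0,0,0],"twist": 0,"hand": 0}
    - {"translation": [0,0,0],"twist": 0,"hand": 0}

```text
time: 17.85
tool_pos: [0.4378, 0.054, 0.0802]
tool_rot: [0.001, 0.707, 0.707, 0.001]
contact_force: [-0.2, 0.1, -0.2]
gripper_width: 0.648
grasp_force: 63.6
```

```bash
python3 g.py 0.673 0.076 -0.007 90
```

```text
now shift [0.223 2.352 0.872]
final shift [0.22  2.352 0.872]
twist -0.01 yaw 89.9 pos [0.4378 0.054  0.0802] t 17.85 j6 -0.05
```

Call:
apply_moves:
  targets:
    - {"translation": [0.04,0.4,0],"twist": 0,"hand": 0}
    - {"translation": [0.04,0.4,0],"twist": 0,"hand": 0}
    - {"translation": [0.04,0.4,0],"twist": 0,"hand": 0}
    - {"translation": [0.04,0.4,0],"twist": 0,"hand": 0}
    - {"translation": [0.03,0.4,0],"twist": 0,"hand": 0}
    - {"translation": [0.03,0.35,0],"twist": 0,"hand": 0}
    - {"translation": [0,0,0],"twist": 0,"hand": 0}
    - {"translation": [0,0,0],"twist": 0,"hand": 0}

```text
time: 18.65
tool_pos: [0.6708, 0.0757, 0.0765]
tool_rot: [-0.002, 0.707, 0.707, -0.002]
contact_force: [-0.9, 0.3, -1.1]
gripper_width: 0.642
grasp_force: 63.6
```

Call:
apply_moves:
  targets:
    - {"translation": [0,0,0.3],"twist": 0,"hand": 0}
    - {"translation": [0,0,0.2],"twist": 0,"hand": 0}
    - {"translation": [0,0,0.1],"twist": 0,"hand": 0}
    - {"translation": [0,0,0.05],"twist": 0,"hand": 0}
    - {"translation": [0,0,0],"twist": 0,"hand": 0}
    - {"translation": [0,0,0],"twist": 0,"hand": 0}
    - {"translation": [0,0,0],"twist": 0,"hand": 0}

```text
time: 19.35
tool_pos: [0.6732, 0.0757, 0.0156]
tool_rot: [0.001, 0.707, 0.707, 0.001]
contact_force: [0.7, -0.2, -0.6]
gripper_width: 0.64
grasp_force: 63.6
```

Call:
apply_moves:
  targets:
    - {"translation": [0,0,0.1],"twist": 0,"hand": 0}
    - {"translation": [0,0,0.06],"twist": 0,"hand": 0}
    - {"translation": [0,0,0.02],"twist": 0,"hand": 0}
    - {"translation": [0,0,0],"twist": 0,"hand": 0}
    - {"translation": [0,0,0],"twist": 0,"hand": 0}

```text
time: 19.85
tool_pos: [0.6721, 0.0757, -0.0044]
tool_rot: [-0.0, 0.707, 0.707, -0.0]
contact_force: [-0.1, 0.3, -0.3]
gripper_width: 0.642
grasp_force: 63.6
```

Call:
apply_moves:
  targets:
    - {"translation": [0,0,0.015],"twist": 0,"hand": 0}
    - {"translation": [0,0,0.01],"twist": 0,"hand": 0}
    - {"translation": [0,0,0],"twist": 0,"hand": 0}
    - {"translation": [0,0,0],"twist": 0,"hand": 0}

```text
time: 20.25
tool_pos: [0.6724, 0.0757, -0.0049]
tool_rot: [-0.0, 0.707, 0.707, -0.0]
contact_force: [-4.7, -0.2, 8.3]
gripper_width: 0.645
grasp_force: 64.5
```

Call:
apply_moves:
  targets:
    - {"translation": [0,0,0],"twist": 0,"hand": 0.9}
    - {"translation": [0,0,0],"twist": 0,"hand": 0.9}
    - {"translation": [0,0,0],"twist": 0,"hand": 0.9}
    - {"translation": [0,0,-0.1],"twist": 0,"hand": 0.9}
    - {"translation": [0,0,-0.2],"twist": 0,"hand": 0.9}
    - {"translation": [0,0,-0.4],"twist": 0,"hand": 0.9}
    - {"translation": [0,0,-0.3],"twist": 0,"hand": 1}
    - {"translation": [0,0,0],"twist": 0,"hand": 1}

```text
time: 21.05
tool_pos: [0.6765, 0.0758, 0.1011]
tool_rot: [0.004, 0.707, 0.707, 0.004]
contact_force: [0.5, -0.6, 1.5]
gripper_width: 1.002
grasp_force: 0.0
```

```bash
python3 g.py 0.4835 0.1395 0.09 90
python3 - <<'E'
from h import *
f=grab_frame('scene')[:,:,::-1];cv2.imwrite('pics/s3c.png',cv2.resize(f[120:300,300:480],None,fx=3,fy=3))
E
```

```text
now shift [ 0.636 -1.931  0.111]
final shift [ 0.637 -1.93   0.111]
twist -0.01 yaw 89.9 pos [0.6765 0.0758 0.1011] t 21.05 j6 0.0
```

View pics/s3c.png

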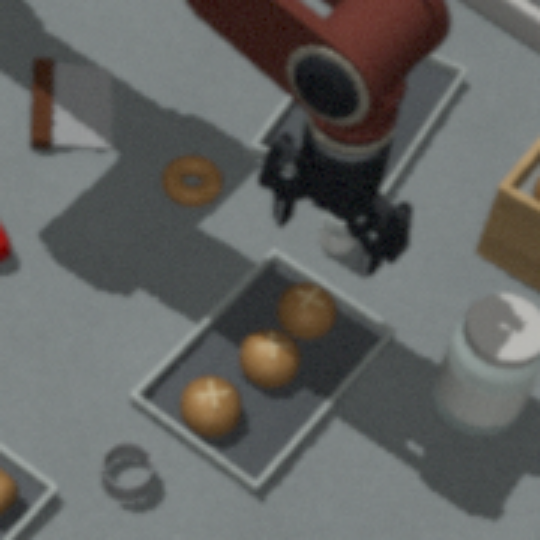

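Three round rolls are in their tray at crop (210,405), (270,358) and (308,310), upright and apart. The loose ring is at (192,180).

Call:
apply_moves:
  targets:
    - {"translation": [0.12,-0.38,0],"twist": 0,"hand": 1}
    - {"translation": [0.13,-0.38,0],"twist": 0,"hand": 1}
    - {"translation": [0.13,-0.38,0],"twist": 0,"hand": 1}
    - {"translation": [0.13,-0.38,0],"twist": 0,"hand": 1}
    - {"translation": [0.13,-0.38,0],"twist": 0,"hand": 1}
    - {"translation": [0,0,0],"twist": 0,"hand": 1}
    - {"translation": [0,0,0],"twist": 0,"hand": 1}

```text
time: 21.8
tool_pos: [0.4812, 0.14, 0.0925]
tool_rot: [-0.0, 0.707, 0.707, -0.001]
contact_force: [0.4, 0.0, 0.8]
gripper_width: 1.0
grasp_force: 0.0
```

```bash
python3 g.py 0.4835 0.1395 -0.021 90
python3 - <<'E'
from h import *
f=save('wrist','w5.png')
s=state();W=ray
hsv=cv2.cvtColor(f,cv2.COLOR_RGB2HSV)
for r in regions_of('wrist','ring_d_mid'):
    ys,xs=np.nonzero(r['pixels']);(c,rad)=cv2.minEnclosingCircle(np.c_[xs,ys].astype(np.float32));print(round(r['score'],2),c,rad,ray('wrist',((xs.min()+xs.max())/2,(ys.min()+ys.max())/2),.0115).round(4))
E
```

```text
now shift [-0.005  0.023  1.135]
final shift [-0.005  0.023  1.135]
twist -0.0 yaw 90.0 pos [0.4812 0.14   0.0925] t 21.8 j6 0.13
```

Call:
apply_moves:
  targets:
    - {"translation": [0,0.015,0.4],"twist": 0,"hand": 1}
    - {"translation": [0,0,0.35],"twist": 0,"hand": 1}
    - {"translation": [0,0,0.2],"twist": 0,"hand": 1}
    - {"translation": [0,0,0.18],"twist": 0,"hand": 1}
    - {"translation": [0,0,0],"twist": 0,"hand": 1}
    - {"translation": [0,0,0],"twist": 0,"hand": 1}
    - {"translation": [0,0,0],"twist": 0,"hand": 1}

```text
time: 22.6
tool_pos: [0.4855, 0.1399, -0.0181]
tool_rot: [0.001, 0.708, 0.707, 0.001]
contact_force: [-0.6, 0.6, -0.2]
gripper_width: 1.002
grasp_force: 0.0
```

Call:
apply_moves:
  targets:
    - {"translation": [0,0,0],"twist": 0,"hand": 0}
    - {"translation": [0,0,0],"twist": 0,"hand": 0}
    - {"translation": [0,0,0],"twist": 0,"hand": 0}
    - {"translation": [0,0,0],"twist": 0,"hand": 0}
    - {"translation": [0,0,0],"twist": 0,"hand": 0}

```text
time: 23.1
tool_pos: [0.4854, 0.1407, -0.0177]
tool_rot: [0.001, 0.708, 0.707, 0.002]
contact_force: [-1.2, 3.0, 6.6]
gripper_width: 0.73
grasp_force: 66.3
```

Width 62 mm with 6.6 N upward: that is a grip above the ring's equator. I'll reopen and take it 6 mm lower.

Call:
apply_moves:
  targets:
    - {"translation": [0,0,0],"twist": 0,"hand": 1}
    - {"translation": [0,0,0],"twist": 0,"hand": 1}
    - {"translation": [0,0,0],"twist": 0,"hand": 1}
    - {"translation": [0,0,0.04],"twist": 0,"hand": 1}
    - {"translation": [0,0,0.03],"twist": 0,"hand": 1}
    - {"translation": [0,0,0],"twist": 0,"hand": 1}
    - {"translation": [0,0,0],"twist": 0,"hand": 1}

```text
time: 23.8
tool_pos: [0.4835, 0.1399, -0.0269]
tool_rot: [-0.0, 0.707, 0.707, -0.0]
contact_force: [0.1, -1.0, -0.4]
gripper_width: 0.996
grasp_force: 0.0
```

Call:
apply_moves:
  targets:
    - {"translation": [0,0,0],"twist": 0,"hand": 0}
    - {"translation": [0,0,0],"twist": 0,"hand": 0}
    - {"translation": [0,0,0],"twist": 0,"hand": 0}
    - {"translation": [0,0,0],"twist": 0,"hand": 0}
    - {"translation": [0,0,0],"twist": 0,"hand": 0}

```text
time: 24.3
tool_pos: [0.4879, 0.1405, -0.0218]
tool_rot: [0.002, 0.707, 0.707, 0.003]
contact_force: [-1.9, -0.8, 19.2]
gripper_width: 0.737
grasp_force: 73.8
```

Call:
apply_moves:
  targets:
    - {"translation": [0,0,-0.05],"twist": 0,"hand": 0}
    - {"translation": [0,0,-0.05],"twist": 0,"hand": 0}
    - {"translation": [0,0,0],"twist": 0,"hand": 0}
    - {"translation": [0,0,0],"twist": 0,"hand": 0}

```text
time: 24.7
tool_pos: [0.4833, 0.1398, -0.0169]
tool_rot: [-0.0, 0.707, 0.707, -0.0]
contact_force: [0.1, 0.7, 0.1]
gripper_width: 0.732
grasp_force: 66.1
```

Run:
```python
from h import *
f=grab_frame('scene')[:,:,::-1];cv2.imwrite('pics/s4.png',cv2.resize(f[130:210,320:430],None,fx=5,fy=5,interpolation=cv2.INTER_CUBIC))
```

```text
(no output)
```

View pics/s4.png

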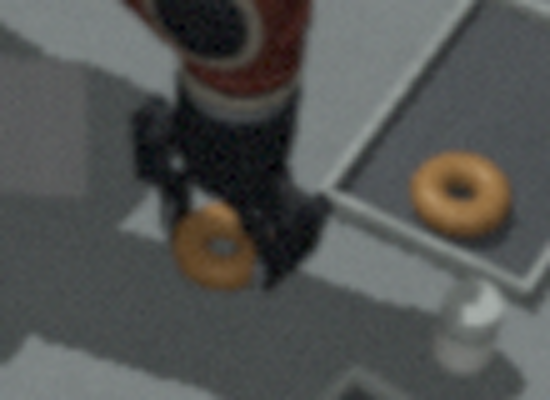

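The ring is held flat at crop (215,245). I lift it further and carry it to the ring tray.

Call:
apply_moves:
  targets:
    - {"translation": [0,0,-0.15],"twist": 0,"hand": 0}
    - {"translation": [0,0,-0.25],"twist": 0,"hand": 0}
    - {"translation": [0,0,-0.25],"twist": 0,"hand": 0}
    - {"translation": [0,0,-0.15],"twist": 0,"hand": 0}
    - {"translation": [0,0,0],"twist": 0,"hand": 0}
    - {"translation": [0,0,0],"twist": 0,"hand": 0}

```text
time: 25.35
tool_pos: [0.4833, 0.1398, 0.0628]
tool_rot: [-0.0, 0.707, 0.707, -0.0]
contact_force: [0.1, 0.0, -0.3]
gripper_width: 0.737
grasp_force: 66.0
```

```bash
python3 g.py 0.5605 0.370 -0.018 97
```

```text
now shift [2.302 0.77  0.808]
final shift [2.19  1.047 0.808]
twist -1.23 yaw 89.9 pos [0.4833 0.1398 0.0628] t 25.35 j6 0.13
```

Call:
apply_moves:
  targets:
    - {"translation": [0,0,0],"twist": -0.6,"hand": 0}
    - {"translation": [0,0,0],"twist": -0.6,"hand": 0}
    - {"translation": [0.36,0.17,0],"twist": 0,"hand": 0}
    - {"translation": [0.36,0.17,0],"twist": 0,"hand": 0}
    - {"translation": [0.37,0.17,0],"twist": 0,"hand": 0}
    - {"translation": [0.37,0.18,0],"twist": 0,"hand": 0}
    - {"translation": [0.37,0.18,0],"twist": 0,"hand": 0}
    - {"translation": [0.36,0.18,0],"twist": 0,"hand": 0}

```text
time: 26.15
tool_pos: [0.561, 0.3708, 0.0606]
tool_rot: [-0.001, 0.664, 0.748, -0.002]
contact_force: [0.7, -1.2, -1.0]
gripper_width: 0.729
grasp_force: 66.0
```

Call:
apply_moves:
  targets:
    - {"translation": [0,0,0.25],"twist": 0,"hand": 0}
    - {"translation": [0,0,0.2],"twist": 0,"hand": 0}
    - {"translation": [0,0,0.1],"twist": 0,"hand": 0}
    - {"translation": [0,0,0],"twist": 0,"hand": 0}
    - {"translation": [0,0,0],"twist": 0,"hand": 0}
    - {"translation": [0,0,0],"twist": 0,"hand": 0}

```text
time: 26.75
tool_pos: [0.5629, 0.37, 0.0098]
tool_rot: [0.0, 0.664, 0.748, 0.001]
contact_force: [0.2, 0.1, -0.9]
gripper_width: 0.733
grasp_force: 66.1
```

Call:
apply_moves:
  targets:
    - {"translation": [0,0,0.12],"twist": 0,"hand": 0}
    - {"translation": [0,0,0.08],"twist": 0,"hand": 0}
    - {"translation": [0,0,0.04],"twist": 0,"hand": 0}
    - {"translation": [0,0,0],"twist": 0,"hand": 0}
    - {"translation": [0,0,0],"twist": 0,"hand": 0}
    - {"translation": [0,0,0],"twist": 0,"hand": 0}

```text
time: 27.35
tool_pos: [0.5624, 0.37, -0.0151]
tool_rot: [0.0, 0.664, 0.748, 0.0]
contact_force: [-0.5, -0.5, 0.4]
gripper_width: 0.734
grasp_force: 66.0
```

Call:
apply_moves:
  targets:
    - {"translation": [0,0,0.02],"twist": 0,"hand": 0}
    - {"translation": [0,0,0.01],"twist": 0,"hand": 0}
    - {"translation": [0,0,0],"twist": 0,"hand": 0}
    - {"translation": [0,0,0],"twist": 0,"hand": 0}

```text
time: 27.75
tool_pos: [0.5623, 0.37, -0.0178]
tool_rot: [0.0, 0.664, 0.748, 0.0]
contact_force: [-0.5, -0.4, 4.4]
gripper_width: 0.735
grasp_force: 68.3
```

Call:
apply_moves:
  targets:
    - {"translation": [0,0,0],"twist": 0,"hand": 0.95}
    - {"translation": [0,0,0],"twist": 0,"hand": 0.95}
    - {"translation": [0,0,0],"twist": 0,"hand": 0.95}
    - {"translation": [0,0,-0.1],"twist": 0,"hand": 0.95}
    - {"translation": [0,0,-0.3],"twist": 0,"hand": 0.95}
    - {"translation": [0,0,-0.4],"twist": 0,"hand": 0.95}
    - {"translation": [0,0,-0.4],"twist": 0,"hand": 0.95}
    - {"translation": [0,0,-0.4],"twist": 0,"hand": 0.95}

```text
time: 28.55
tool_pos: [0.562, 0.3698, 0.1438]
tool_rot: [0.0, 0.664, 0.748, 0.0]
contact_force: [0.7, 0.8, -0.0]
gripper_width: 0.945
grasp_force: 0.0
```

Call:
apply_moves:
  targets:
    - {"translation": [-0.5,-0.3,0],"twist": 0,"hand": 1}
    - {"translation": [-0.5,-0.3,0],"twist": 0,"hand": 1}
    - {"translation": [-0.4,-0.3,0],"twist": 0,"hand": 1}
    - {"translation": [0,0,0],"twist": 0,"hand": 1}
    - {"translation": [0,0,0],"twist": 0,"hand": 1}
    - {"translation": [0,0,0],"twist": 0,"hand": 1}

```text
time: 29.15
tool_pos: [0.4971, 0.236, 0.1428]
tool_rot: [0.0, 0.664, 0.748, 0.001]
contact_force: [0.2, 1.1, 0.2]
gripper_width: 1.0
grasp_force: 0.0
```

Run:
```python
from h import *
f=save('top','t9.png')[:,:,::-1]
cv2.imwrite('pics/t9c.png',cv2.resize(f[105:285,160:500],None,fx=2.35,fy=2.35,interpolation=cv2.INTER_CUBIC))
hsv=cv2.cvtColor(np.ascontiguousarray(f),cv2.COLOR_BGR2HSV)
m=((hsv[...,1]>90)&(hsv[...,0]<25)&(hsv[...,2]>40)).astype(np.uint8); m[:110]=0;m[230:]=0;m[:,:160]=0;m[:,500:]=0
n,l,st,c=cv2.connectedComponentsWithStats(m)
for i in range(1,n):
    if st[i,4]>80: print(c[i].round(),st[i,4],ray('top',c[i],.018).round(3))
```

```text
[325. 135.] 314 [0.677 0.007 0.018]
[301. 136.] 323 [0.673 0.076 0.018]
[353. 140.] 324 [ 0.665 -0.073  0.018]
[190. 182.] 2780 [0.534 0.392 0.018]
[233. 168.] 280 [0.576 0.268 0.018]
[424. 187.] 523 [ 0.536 -0.274  0.018]
[464. 190.] 533 [ 0.531 -0.386  0.018]
```

View pics/t9c.png

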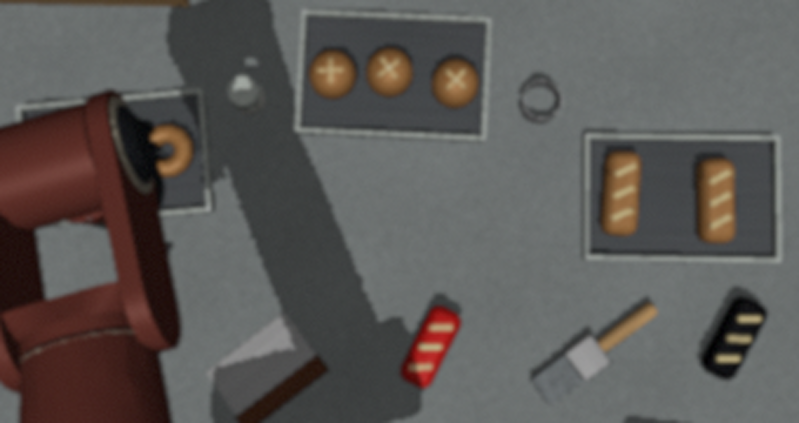

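The rounds at (333,74), (390,70), (455,82) and the longs at (620,193), (716,200) are well placed. The arm hides the ring tray, so I'll move aside and look once more.

Call:
apply_moves:
  targets:
    - {"translation": [-0.48,0,0],"twist": 0,"hand": 1}
    - {"translation": [-0.48,0,0],"twist": 0,"hand": 1}
    - {"translation": [-0.48,0,0],"twist": 0,"hand": 1}
    - {"translation": [-0.48,0,0],"twist": 0,"hand": 1}
    - {"translation": [-0.48,0,0],"twist": 0,"hand": 1}
    - {"translation": [0,0,0],"twist": 0,"hand": 1}
    - {"translation": [0,0,0],"twist": 0,"hand": 1}
    - {"translation": [0,0,0],"twist": 0,"hand": 1}

```text
time: 30.0
tool_pos: [0.5252, -0.0019, 0.1416]
tool_rot: [-0.0, 0.663, 0.748, 0.0]
contact_force: [-0.7, 0.1, 0.5]
gripper_width: 0.999
grasp_force: 0.0
```

Run:
```python
from h import *
f=grab_frame('top')[:,:,::-1];g=grab_frame('scene')[:,:,::-1]
a=cv2.resize(f[130:210,160:260],(400,320));b=cv2.resize(g[120:200,370:470],(400,320))
cv2.imwrite('pics/fin.png',np.hstack([a,b]))
for r in recognise('top','ring_d_mid'): print(r['score'],r['point'])
```

```text
(no output)
```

View pics/fin.png

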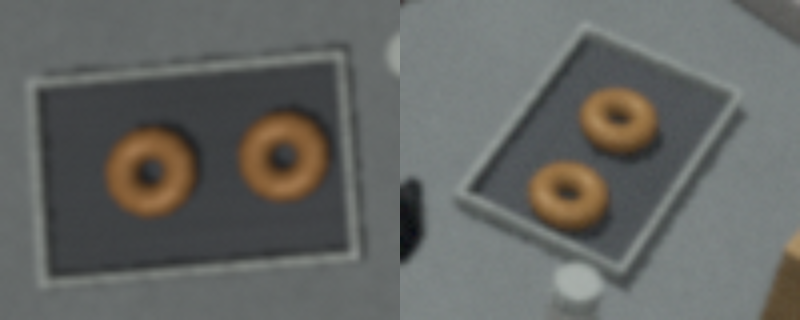

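Both rings lie flat in their tray, at (152,172) and (285,155) in the left half, and nothing touches them. Handing in.

```bash
python3 -c "
from plant import *
print(job_done())"
```

```text
the job is handed in; nothing more can be done
None
```

I put all four loose rolls flat in the trays of their own shape, left the sample rolls and look-alikes where they were, and handed the job in at about 30 s; the hand-in returned no verdict.

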